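# Check a sleeve on the inclined gauge pin and sort it

### The arm

A 6-joint arm with a two-finger parallel gripper is mounted at the origin on the work surface. World frame = base frame: x ahead of the robot, y to its left, z up, the work surface at z = 0. Lengths are in mm, angles in rad, forces in N, time in s.
With the tool pointing down it reaches from about 350 to 875 mm from the base axis. Payload 4.2 kg.
Tool frame: the origin (TCP) lies on the mounting face of the last link; the fingertips stand 173 mm ahead of it and the grasp point (between the pads) lies 155 mm ahead of it; z points along the fingers, y is the line along which they close (so a half turn about z gives the same grasp; the last joint's range is limited). The gripper opens to 85 mm and grips with 20 to 120 N. Pads are 22 mm wide; open, the fingers measure 114 mm over their backs; the gripper's body (76 mm by 85 mm) begins 54 mm behind the grasp point. The pads swing forward as they close: fully open they stand 13 mm farther back than shut.
Start: joints at [1.408, 0.385, 0.008, 0, -1.194, -0.259], TCP at [255.844, 570.214, 404.712] pointing down, gripper open.
Joint ranges: [-3.14, 3.14], [-1.21, 2.06], [-1.07, 1.41], [-3.16, 2.05], [-2.99, -0.16], [-3.1, 3.1]. Speed limits (rad/s): [2.79, 2.79, 3.14, 3.14, 3.14, 3.14].

### API

Orientations are given as a unit quaternion [x, y, z, w].
In Python, from bench import arm gives the robot as it stands. The module is installed in compiled form; this text tells all that it offers.
- The arm moves only by the tool move_arm, never from a script. Its arguments are lists of equal length, an entry for each row: "fingers": the finger opening in mm, from 0 to 85.4; "travel": the shift along the tool's x, y, z in mm, a list of three; "dr": the turn, a rotation vector about the tool's x, y, z in rad, a list of three. A call has 1 to 10 rows; each row is the pose to reach, as a shift and turn from the pose commanded when the call began, along the tool's axes at that moment; what a row does not reach only later rows make up. A row lasts 1/10 s, in which the tool goes at most 50 mm and 8.59 degrees, less where a joint would pass 70% of its speed; a pose out of reach is approached as far as the arm can. A call with a gripper value outside its range is refused whole. The fingers move at their own pace and stop on an object; the grip force is fixed at half the most. Time passes only in rows, so rows that repeat a pose let the fingers close. It gives the time, the measured TCP pose, the force, the opening and the grip force at its end, in the units of the state.
- arm.read_state(): the state, without advancing time (a new reading comes with each control period).
- arm.get_image(name): name is "scene" or "top" or "wrist"; returns the picture (384x512x3 uint8, red, green, blue); there is no depth.
- arm.camera_model(name): a dict with "intrinsics" (3x3 intrinsics, pixels), "k1" (the pictures are not rectified: a ray, as slopes to the right and down, at radius r is drawn at 1 + k1 r^2 times it, then the intrinsics apply), "pose" (4x4, takes a point from camera to world coordinates). Camera axes: x right, y up, looking along -z (the intrinsics and any distortion apply to the point x, -y, -z); pixel columns grow to the right and rows downward; lengths in mm; the calibration is good to about 2 mm. A picture is of the moment at which its call begins: read the wrist's pose just before it. camera_model takes no time and is no camera call; for the wrist camera it gives the pose at the moment of the call.
- arm.job_done(): hands the job in; it is judged then, once.
The state is a dict: "clock": time; "joints": joint angles; "joint_vel": joint speeds; "joint_efforts": joint torques, N m; "position": TCP position; "ee_rot": TCP orientation; "contact_force": force on the tool from outside, world axes, zero at the start; "wrist_torque": the same for the moment, N m; "gripper_width": finger opening in mm; "grasp_force": force on a finger pad.
Only numpy, scipy, OpenCV 4.12 (cv2) and the standard library are available. Lean on these libraries where they do the work, as an engineer would, in place of code of your own. Each camera call takes 0.05 s, during which the arm holds its last target. There are 200 camera calls.

### The job

Take the metal sleeve that stands on the yellow pad and, without forcing it, slide it onto the inclined gauge pin as far as it will go: a good sleeve goes fully home against the brass shoulder, a bad one catches on the pin's nose, where you press it lightly in line with the pin for a moment. Then take it off and set it down (do not drop it) standing upright in the green tray if it went home, or in the red tray if it did not. Leave the other sleeve on its plywood board, and the wrench, the spray can and the tin where they are.

Things in the scene. Friction and masses are not known exactly. Their poses are not given: they have to be found in the camera images.
- sleeve_p: metal sleeve: plain tube open at both ends, 90 mm long, 44 mm outside diameter, 0.45 kg, upright at the start on the yellow pad or on the plywood board. Bore 31 mm (good, 3 mm play on the pin) or undersize (catches on the pin's nose); both look alike outside. Origin: centre of its lower end at the start; z along its axis, up at the start
- sleeve_q: metal sleeve: plain tube open at both ends, 90 mm long, 44 mm outside diameter, 0.45 kg, upright at the start on the yellow pad or on the plywood board. Bore 31 mm (good, 3 mm play on the pin) or undersize (catches on the pin's nose); both look alike outside. Origin: centre of its lower end at the start; z along its axis, up at the start
- sleeve_p_mid (a point): middle of sleeve_p, on its axis, 45 mm from either end
- sleeve_q_mid (a point): middle of sleeve_q, on its axis, 45 mm from either end
- gauge: fixed gauge stand with a blue base plate 160 x 120 x 20 mm (x from -50 to +110 mm, y +-60 mm). Origin on the bench right below the centre of the brass shoulder, z up; the pin leans 35 degrees from vertical towards the stand's -x. Its yaw varies (the pin leans to the robot's left, more or less)
- pin: steel gauge pin, 28 mm diameter, on that stand. Origin: centre of the brass shoulder's face (disc of 60 mm diameter, 8 mm thick, 90 mm above the bench) on which a good sleeve comes home; z runs along the pin to its tip (35 degrees from vertical). The pin is 70 mm long, its last 10 mm tapering to 18 mm diameter; behind the shoulder a 42 mm blue column runs down to the base
- pin_tip (a point): centre of the pin's tip, 70 mm along the pin from the shoulder's face
- wait_pad: fixed yellow pad 100 x 100 x 6 mm on which the sleeve to be checked stands; origin: centre of its underside
- stock_board: fixed plywood board 100 x 100 x 6 mm on which the other sleeve stands; origin: centre of its underside
- tray_green: fixed open green tray for good sleeves, 120 x 120 mm outside, 25 mm high, walls 4 mm, inner floor about 4 mm above the bench; origin: centre of its underside, z up
- tray_red: fixed open red tray for bad sleeves, same size as the green one; origin: centre of its underside, z up. The trays may be swapped
- wrench: loose wrench 170 mm long lying on the bench; bystander
- spray_can: loose can 58 mm diameter, 170 mm high, orange band; bystander; origin: centre of its underside
- tin: loose tin 72 mm diameter, 65 mm high, blue band; bystander; origin: centre of its underside
Mind the look-alikes: they are no part of the job. What is shaped like the sleeve_p but purple is not meant.

How it is judged:
By the outcome, as a careful person would: the job done as asked, in the order asked, and still so for the second after the job is handed in, with the robot touching nothing.
It also fails if it takes over 42 s, if anything falls off the work surface, if the arm or the gripper's body presses on something with over 40 N, if the wrist force passes 120 N, or if a joint passes its speed limit or range.

## Working session

There is one attempt and no reset: what is moved stays moved. The work goes in short steps, Python scripts to look and compute and a tool call to move; the robot and the scene stay as the last step left them, time stands still between calls to the robot, and variables do not carry over. Pictures are saved under pics/ and viewed, at most 10 in all, crops included, and the job is handed in when it is done.

Besides the shell and the picture viewer there is one more tool, called after "Request:" as name(argument=value, ...) on one line, values as JSON. move_arm: Moves the arm, as the interface text tells. Its arguments: {"type":"object","properties":{"fingers":{"type":"array","items":{"type":"number"}},"travel":{"type":"array","items":{"type":"array","items":{"type":"number"}}},"dr":{"type":"array","items":{"type":"array","items":{"type":"number"}}}},"required":["fingers","travel","dr"]}

```bash
mkdir -p pics
python3 - <<'E'
from bench import arm
import cv2,json,numpy as np,pickle
np.set_printoptions(precision=4,suppress=True)
s=arm.read_state();print(s)
for n in("scene","top"):
    m=arm.camera_model(n);im=arm.get_image(n)
    cv2.imwrite(f"pics/{n}0.png",cv2.cvtColor(im,cv2.COLOR_RGB2BGR));print(n,m)
E
```

```text
{'clock': 0.0, 'joints': array([ 1.4076,  0.3856,  0.0066, -0.0005, -1.194 , -0.2586]), 'joint_vel': array([-0.0003,  0.001 , -0.0025,  0.0014, -0.0007, -0.0024]), 'joint_efforts': array([ -0.0009, -39.2289,  18.84  ,   4.1864,  -0.0047,  -0.    ]), 'position': array([255.7645, 570.0416, 403.6107]), 'ee_rot': array([ 0.9778, -0.2094, -0.0002,  0.0011]), 'contact_force': array([ 0.4287, -0.2576,  0.7581]), 'wrist_torque': array([-0.0105,  0.0101, -0.0264]), 'grasp_force': 0.0, 'gripper_width': 85.45822890202732}
scene {'intrinsics': array([[497.3649,   0.    , 261.6963],
       [  0.    , 497.3649, 191.7586],
       [  0.    ,   0.    ,   1.    ]]), 'k1': -0.030744700750984084, 'pose': array([[  -0.8235,   -0.3834,    0.4182, 1215.9264],
       [   0.567 ,   -0.5292,    0.6313,  825.2695],
       [  -0.0207,    0.7569,    0.6532, 1033.6514],
       [   0.    ,    0.    ,    0.    ,    1.    ]])}
top {'intrinsics': array([[474.5809,   0.    , 252.301 ],
       [  0.    , 474.5809, 196.0678],
       [  0.    ,   0.    ,   1.    ]]), 'k1': -0.15420840908639336, 'pose': array([[  -0.0055,    0.9936,   -0.1127,  440.5881],
       [  -1.    ,   -0.0052,    0.003 ,  -49.6173],
       [   0.0024,    0.1128,    0.9936, 1495.9878],
       [   0.    ,    0.    ,    0.    ,    1.    ]])}
```

View pics/scene0.png

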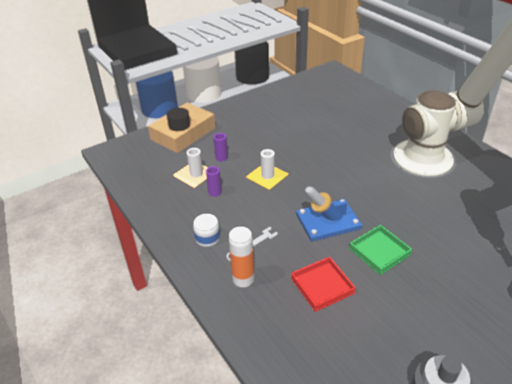

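View pics/top0.png

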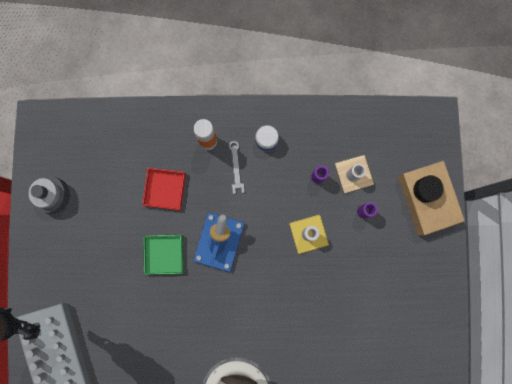

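The top view shows the grey sleeve on the yellow pad at (311,235). Things that could be taken for it are the grey sleeve on plywood (357,172), purple decoys at (368,210) and (320,174), and the thing at (47,195). I choose (311,235). The gauge is at (220,240), with its pin tip up at (222,217). The green tray is at (163,255) and the red tray at (165,189).

Next I'll make one close crop composite for checking and measuring.

```bash
cat > h.py <<'E'
import numpy as np,cv2
from bench import arm
from scipy.spatial.transform import Rotation as R
def proj(m,P):
    T=np.linalg.inv(m["pose"]);p=np.atleast_2d(P)@T[:3,:3].T+T[:3,3]
    s=np.c_[p[:,0]/-p[:,2],-p[:,1]/-p[:,2]];s=s*(1+m["k1"]*(s**2).sum(1,keepdims=True))
    K=m["intrinsics"];return s@K[:2,:2].T+K[:2,2]
def ray(m,uv):
    K=m["intrinsics"];d=(np.asarray(uv,float)-K[:2,2])/[K[0,0],K[1,1]];s=d.copy()
    for _ in range(20): s=d/(1+m["k1"]*(s@s))
    v=m["pose"][:3,:3]@[s[0],-s[1],-1];return m["pose"][:3,3],v/np.linalg.norm(v)
def at_z(m,uv,z):
    o,v=ray(m,uv);return o+v*(z-o[2])/v[2]
def tri(obs):
    A=np.zeros((3,3));b=np.zeros(3)
    for m,uv in obs:
        o,v=ray(m,uv);M=np.eye(3)-np.outer(v,v);A+=M;b+=M@o
    return np.linalg.solve(A,b)
E
python3 - <<'E'
from h import *
t=cv2.imread("pics/top0.png");s=cv2.imread("pics/scene0.png")
def c(im,x,y,w=60,h=50): 
    return cv2.resize(im[y:y+h,x:x+w],(390,int(390*h/w)),interpolation=cv2.INTER_CUBIC)
# scale 6.5 ; 2x2
a=np.vstack([np.hstack([c(t,190,200,60,45),c(t,282,208,60,45)]),np.hstack([c(s,285,175,80,60),c(s,230,140,80,60)])])
print(a.shape);cv2.imwrite("pics/crop1.png",a)
m={n:arm.camera_model(n) for n in("top","scene")}
for n,im in(("top",t),("scene",s)):
    h=cv2.cvtColor(im,cv2.COLOR_BGR2HSV)
    for nm,lo,hi in(("yellow",(24,150,100),(33,255,255)),("green",(50,120,50),(75,255,255)),("red",(0,200,100),(5,255,255)),("blue",(100,150,60),(120,255,255)),("brass",(12,120,90),(22,255,255))):
        k=cv2.inRange(h,lo,hi);N,l,st,ce=cv2.connectedComponentsWithStats(k)
        for i in range(1,N):
            if st[i,4]>25:
                z={"yellow":6,"blue":20}.get(nm,10)
                print(n,nm,st[i],ce[i].round(1),at_z(m[n],ce[i],z).round())
E
```

```text
(584, 780, 3)
top green [ 144  235   39   39 1459] [162.8 254.6] [426. 227.  10.]
top blue [ 196  215   47   56 1236] [218.3 246. ] [453.  52.  20.]
top brass [211 227  18  14 103] [219.5 234.6] [488.  49.  10.]
scene yellow [247 169  41  20 131] [272.9 177.3] [ 487. -206.    6.]
scene green [ 350  225   61   49 1674] [380.1 248.9] [432. 228.  10.]
scene blue [332 201  14   5  38] [338.1 203.3] [410.  26.  20.]
scene blue [297 205  64  32 790] [327.8 222.5] [489.  71.  20.]
scene brass [312 193  19  18 139] [322.5 203. ] [440. -12.  10.]
```

View pics/crop1.png

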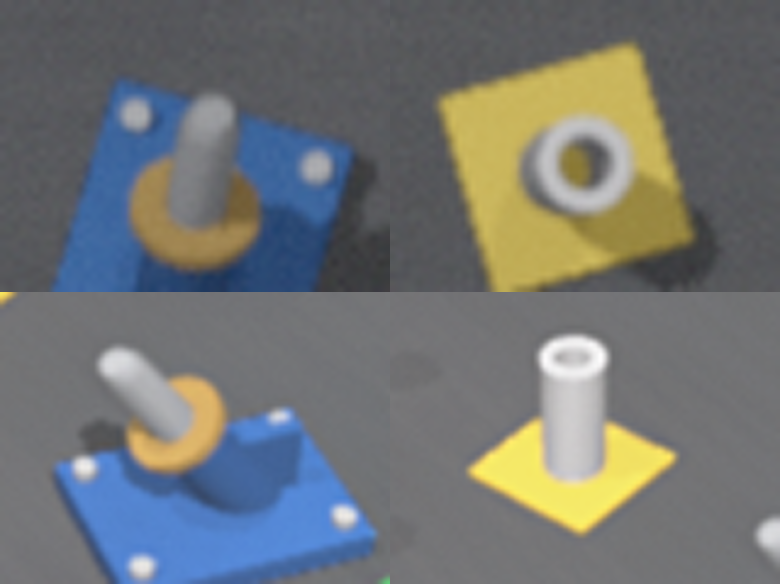

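The crop confirms the grey metal sleeve on the yellow pad: its top ring is at (311.4,233.0) in the top view and (267.1,152.9) in the scene view. The pin's tip and brass shoulder are also clear. I'll fit the poses.

Run:
```python
from h import *
from scipy.optimize import least_squares
np.set_printoptions(precision=3,suppress=True)
m={n:arm.camera_model(n) for n in("top","scene")}
T=lambda x,y:((x+.5)/6.5-.5+190,(y+.5)/6.5-.5+200)
S=lambda x,y:((x+.5)/4.875-.5+285,(y-292+.5)/4.875-.5+175)
a=np.radians(35);ax=np.array([-np.sin(a),0,np.cos(a)]);sh=np.array([0,0,90])
tip=sh+70*ax
ob=[("top",T(117,78),(-50,-60,20)),("top",T(353,150),(-50,60,20)),("top",T(195,212),sh),
("scene",S(57,468),(-50,60,20)),("scene",S(290,410),(110,60,20)),("scene",S(375,535),(110,-60,20)),("scene",S(177,424),sh),("scene",S(117,362),tip-3*ax),("top",T(210,110),tip-3*ax)]
def W(p,l): return R.from_euler("z",p[2]).apply(l)+[p[0],p[1],0]
f=lambda p:np.concatenate([(proj(m[n],W(p,l))[0]-uv) for n,uv,l in ob])
r=least_squares(f,[480,40,3.3],x_scale=[10,10,.1]);print(r.x,f(r.x).reshape(-1,2))
p=r.x;A=R.from_euler("z",p[2]).apply(ax);print("axis",A,"shoulder",W(p,sh),"tip",W(p,tip))
print("tri sh,tip",tri([(m["top"],ob[2][1]),(m["scene"],ob[6][1])]),tri([(m["top"],ob[8][1]),(m["scene"],ob[7][1])]))
print("sleeve top",tri([(m["top"],(311.4,232.96)),(m["scene"],(267.1,152.9))]),at_z(m["top"],(311.4,232.96),96),at_z(m["scene"],(267.1,152.9),96))
# trays: outer rim bbox centre
for uv in((162.8,254.6),(165,189)): print("tray",at_z(m["top"],uv,12))
```

```text
[498.26   44.273   2.845] [[-0.372 -1.129]
 [ 0.098 -1.161]
 [-0.214 -1.775]
 [-0.026 -1.476]
 [ 1.149 -1.066]
 [ 1.267 -0.682]
 [-0.041 -0.83 ]
 [ 0.436  0.024]
 [ 0.138  0.23 ]]
axis [ 0.549 -0.167  0.819] shoulder [498.26   44.273  90.   ] tip [536.661  32.549 147.341]
tri sh,tip [494.449  42.965  83.751] [535.996  33.097 145.448]
sleeve top [ 490.411 -229.429   91.989] [ 488.868 -227.764   96.   ] [ 494.747 -226.276   96.   ]
tray [426.254 226.789  12.   ]
tray [632.955 222.359  12.   ]
```

Request:
move_arm(fingers=[85,85,85,85,85,85,85,85,85,85], travel=[[28,32,0],[60,69,0],[92,106,0],[124,143,0],[156,180,0],[188,217,0],[220,254,0],[252,291,0],[284,328,0],[310,360,0]], dr=[[0,0,-0.02],[0,0,-0.04],[0,0,-0.06],[0,0,-0.08],[0,0,-0.1],[0,0,-0.125],[0,0,-0.125],[0,0,-0.125],[0,0,-0.125],[0,0,-0.125]])

```text
clock: 1.1
position: [391.1, 112.5, 404.7]
ee_rot: [0.989, -0.148, -0.0, -0.0]
contact_force: [0.8, 1.4, 0.2]
gripper_width: 85.0
grasp_force: 0.0
```

Request:
move_arm(fingers=[85,85,85,85,85,85,85,85,85,85], travel=[[24,37,0],[48,74,0],[72,111,10],[96,148,20],[120,185,30],[144,222,40],[168,259,50],[190,290,60],[196,300,65],[196,300,65]], dr=[[0,0,0],[0,0,0],[0,0,0],[0,0,0],[0,0,0],[0,0,0],[0,0,0],[0,0,0],[0,0,0],[0,0,0]])

```text
clock: 2.1
position: [490.8, -230.6, 338.0]
ee_rot: [0.989, -0.149, -0.002, -0.0]
contact_force: [0.1, 0.8, 0.6]
gripper_width: 84.8
grasp_force: 0.0
```

Run:
```python
from h import *
np.set_printoptions(precision=3,suppress=True)
m=arm.camera_model("wrist");s=arm.read_state();im=arm.get_image("wrist")
print(s["clock"],s["position"],s["joints"],s["ee_rot"]);print(m)
print(proj(m,[[490,-229,96],[490,-229,6]]))
cv2.imwrite("pics/w1.png",cv2.cvtColor(im,cv2.COLOR_RGB2BGR))
```

```text
2.1 [ 490.766 -230.578  338.011] [-0.14   0.305 -0.292 -0.    -0.977  1.411] [ 0.989 -0.149 -0.002 -0.   ]
{'intrinsics': array([[309.985,   0.   , 258.206],
       [  0.   , 309.985, 187.223],
       [  0.   ,   0.   ,   1.   ]]), 'k1': 0.0037651068075500436, 'pose': array([[  -0.295,    0.907,    0.299,  568.485],
       [  -0.955,   -0.281,   -0.092, -254.047],
       [   0.   ,   -0.313,    0.95 ,  306.16 ],
       [   0.   ,    0.   ,    0.   ,    1.   ]])}
[[257.106 204.291]
 [257.382 171.487]]
```

View pics/w1.png

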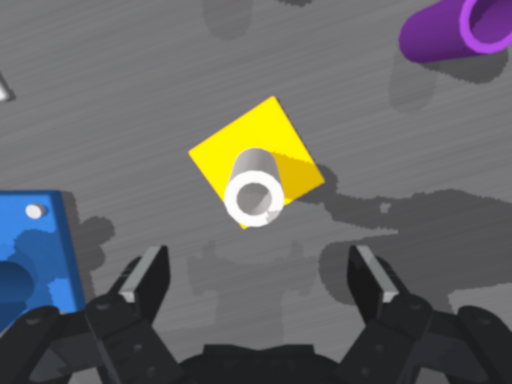

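The wrist view shows the grey sleeve's ring at (254,199), standing on the yellow pad. That puts its axis at about (494,-228). I'll descend and grip.

Request:
move_arm(fingers=[85,85,85,85,85,40,40,40,40,40], travel=[[2.8,-3.2,25],[2.8,-3.2,55],[2.8,-3.2,85],[2.8,-3.2,112],[2.8,-3.2,112],[2.8,-3.2,112],[2.8,-3.2,112],[2.8,-3.2,112],[2.8,-3.2,112],[2.8,-3.2,112]], dr=[[0,0,0],[0,0,0],[0,0,0],[0,0,0],[0,0,0],[0,0,0],[0,0,0],[0,0,0],[0,0,0],[0,0,0]])

```text
clock: 3.15
position: [495.2, -227.2, 230.0]
ee_rot: [0.989, -0.148, 0.002, 0.0]
contact_force: [-0.9, 1.1, 6.0]
gripper_width: 43.0
grasp_force: 59.8
```

Request:
move_arm(fingers=[40,40,40,40,40,40,40,40,40,40], travel=[[0,0,-25],[0,0,-65],[10,-25,-100],[25,-60,-123],[40,-98,-123],[55,-135,-123],[70,-172,-123],[85,-210,-123],[98,-245,-123],[106,-262,-123]], dr=[[0,0,0],[0,0,0],[0,-0.03,0],[0,-0.1,0],[0,-0.19,0],[0,-0.28,0],[0,-0.38,0],[0,-0.48,0],[0,-0.56,0],[0,-0.611,0]])

```text
clock: 4.15
position: [674.1, -4.7, 349.3]
ee_rot: [0.943, -0.14, -0.298, -0.045]
contact_force: [0.1, -0.3, -3.0]
gripper_width: 42.8
grasp_force: 62.0
```

Request:
move_arm(fingers=[40,40], travel=[[0,0,0],[0,0,0]], dr=[[0,0,0],[0,0,0]])

```text
clock: 4.35
position: [672.7, -7.4, 349.8]
ee_rot: [0.943, -0.141, -0.298, -0.044]
contact_force: [-0.0, -1.0, -3.0]
gripper_width: 43.0
grasp_force: 62.0
```

Run:
```python
from h import *
np.set_printoptions(precision=3,suppress=True)
ims=[]
m=arm.camera_model("wrist")
for n in("wrist","top","scene"):
    s=arm.read_state();im=cv2.cvtColor(arm.get_image(n),cv2.COLOR_RGB2BGR);cv2.imwrite(f"pics/{n}2.png",im);ims.append(im)
print(s["clock"],s["position"],s["joints"],s["ee_rot"],s["contact_force"],s["gripper_width"],R.from_quat(s["ee_rot"]).as_matrix())
A=np.array([.549,-.167,.819]);sh=np.array([498.3,44.3,90])
print("pred sh,tip",proj(m,[sh,sh+70*A]));print("pred sleeve end",proj(m,[s["position"]+R.from_quat(s["ee_rot"]).as_matrix()[:,2]*224]))
c=np.hstack([cv2.resize(ims[1][190:270,190:270],(400,400),interpolation=2),cv2.resize(ims[2][150:240,280:370],(400,400),interpolation=2)])
cv2.imwrite("pics/c2.png",c)
```

```text
4.45 [672.068  -8.236 350.821] [ 0.17   0.632  0.336 -0.27  -1.824  1.109] [ 0.943 -0.141 -0.297 -0.045] [ 0.037  0.116 -3.092] 42.71952745214629 [[ 0.783 -0.293 -0.548]
 [-0.24  -0.956  0.168]
 [-0.573  0.    -0.819]]
pred sh,tip [[260.388 175.165]
 [260.955 200.792]]
pred sleeve end [[260.356 214.376]]
```

View pics/wrist2.png

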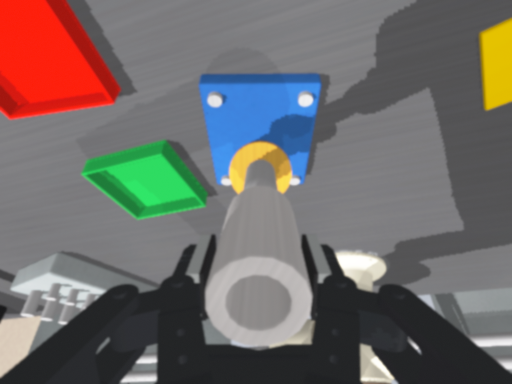

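View pics/c2.png

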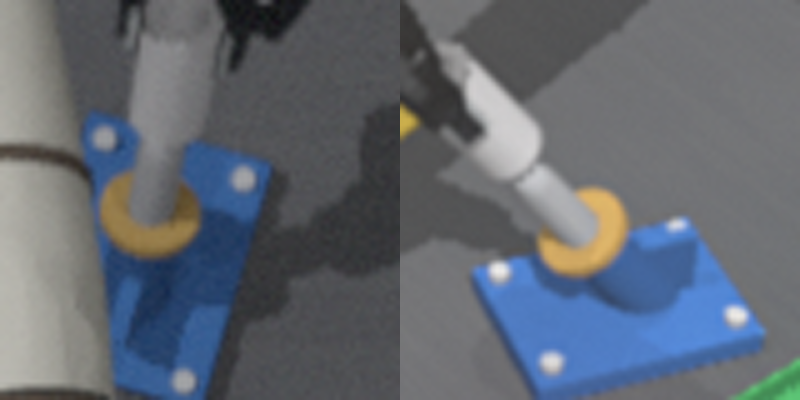

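The wrist view puts the shoulder at (261,172), centred under the held sleeve. The scene and top crops show the sleeve in line with the pin about 20 mm off the tip, with no visible offset. I'll advance gently and watch the force.

Request:
move_arm(fingers=[40,40,40,40,40,40,40,40], travel=[[0,0,5],[0,0,10],[0,0,15],[0,0,20],[0,0,23],[0,0,26],[0,0,28],[0,0,30]], dr=[[0,0,0],[0,0,0],[0,0,0],[0,0,0],[0,0,0],[0,0,0],[0,0,0],[0,0,0]])

```text
clock: 5.3
position: [656.9, -2.7, 327.1]
ee_rot: [0.944, -0.141, -0.295, -0.044]
contact_force: [5.4, -2.1, -0.5]
gripper_width: 43.1
grasp_force: 62.6
```

Request:
move_arm(fingers=[40,40,40], travel=[[0,0,2],[0,0,3],[0,0,3]], dr=[[0,0,0],[0,0,0],[0,0,0]])

```text
clock: 5.6
position: [655.8, -2.5, 325.3]
ee_rot: [0.944, -0.141, -0.294, -0.044]
contact_force: [7.2, -2.6, -0.8]
gripper_width: 42.9
grasp_force: 62.8
```

```bash
cat > st.py <<'E'
from h import *
np.set_printoptions(precision=2,suppress=True)
s=arm.read_state();M=R.from_quat(s["ee_rot"]).as_matrix()
b=np.array([0,-.5,-3])
print(s["clock"],s["position"],"F tool",M.T@(s["contact_force"]-b),"Tq tool",M.T@s["wrist_torque"],"z",M[:,2],s["gripper_width"])
d=s["position"]-[498.3,44.3,90];A=np.array([.549,-.167,.819]);print("axial TCP",d@A,"perp in tool",(M.T@(d-A*(d@A)))[:2])
E
python3 st.py
```

```text
5.6 [655.83  -2.52 325.32] F tool [ 4.95 -0.1  -6.03] Tq tool [-0.11  3.24 -0.01] z [-0.54  0.17 -0.82] 42.92076432070191
axial TCP 287.0316125417114 perp in tool [-0.45 -1.05]
```

Request:
move_arm(fingers=[40,40,40,40], travel=[[1,0,-2],[2.5,0,-2],[2.5,0,0],[2.5,0,0]], dr=[[0,0,0],[0,0,0],[0,0,0],[0,0,0]])

```text
clock: 6.0
position: [656.8, -2.7, 322.6]
ee_rot: [0.944, -0.141, -0.296, -0.044]
contact_force: [4.4, -2.0, -1.8]
gripper_width: 42.7
grasp_force: 62.6
```

```bash
python3 st.py
```

```text
6.0 [656.85  -2.73 322.6 ] F tool [ 3.15  0.11 -3.62] Tq tool [-0.1   2.98 -0.  ] z [-0.55  0.17 -0.82] 42.710246897545694
axial TCP 285.3940679894923 perp in tool [ 1.97 -1.15]
```

Request:
move_arm(fingers=[40,40,40,40], travel=[[2,0,0],[2.5,0,0],[2.5,0,2],[2.5,0,2]], dr=[[0,0,0],[0,0,0],[0,0,0],[0,0,0]])

```text
clock: 6.4
position: [657.6, -2.9, 321.5]
ee_rot: [0.944, -0.14, -0.296, -0.044]
contact_force: [4.5, -0.9, 6.2]
gripper_width: 42.5
grasp_force: 62.6
```

```bash
python3 st.py
```

```text
6.4 [657.64  -2.91 321.5 ] F tool [ -1.62  -0.88 -10.03] Tq tool [0.32 1.17 0.02] z [-0.55  0.17 -0.82] 42.50878250557973
axial TCP 284.9622070162126 perp in tool [ 3.26 -1.21]
```

Request:
move_arm(fingers=[40,40,40,40,40], travel=[[-0.5,0,-3],[-1,-0.7,-3],[-1,-0.7,0],[-1,-0.7,1.5],[-1,-0.7,1.5]], dr=[[0,0,0],[0,0,0],[0,0,0],[0,0,0],[0,0,0]])

```text
clock: 6.9
position: [656.9, -2.4, 321.9]
ee_rot: [0.944, -0.141, -0.295, -0.044]
contact_force: [7.8, -2.1, 9.2]
gripper_width: 42.6
grasp_force: 63.2
```

```bash
python3 st.py
```

```text
6.9 [656.94  -2.39 321.95] F tool [ -0.45  -0.75 -14.56] Tq tool [-0.18  1.38  0.03] z [-0.54  0.17 -0.82] 42.60623348721477
axial TCP 284.85483676518385 perp in tool [ 2.33 -1.5 ]
```

Request:
move_arm(fingers=[40,40,40,40,40,40], travel=[[0,1.2,0],[0,2,0],[0,2,0],[0,0,0],[0,-1.5,0],[0,-1.5,0]], dr=[[0,0,0],[0,0,0],[0,0,0],[0,0,0],[0,0,0],[0,0,0]])

```text
clock: 7.5
position: [657.2, -1.8, 321.8]
ee_rot: [0.944, -0.141, -0.295, -0.042]
contact_force: [7.5, -5.1, 8.4]
gripper_width: 43.0
grasp_force: 63.5
```

```bash
python3 st.py
python3 - <<'E'
from h import *
t=[cv2.cvtColor(arm.get_image(n),cv2.COLOR_RGB2BGR) for n in("top","scene")]
c=np.hstack([cv2.resize(t[0][200:260,195:255],(400,400),interpolation=2),cv2.resize(t[1][160:220,290:350],(400,400),interpolation=2)])
cv2.imwrite("pics/c3.png",c)
E
```

```text
7.5 [657.23  -1.77 321.79] F tool [  0.49   2.26 -14.21] Tq tool [-1.29  1.59 -0.04] z [-0.55  0.16 -0.82] 42.99715772480991
axial TCP 284.7824460367571 perp in tool [ 2.5  -2.18]
```

View pics/c3.png

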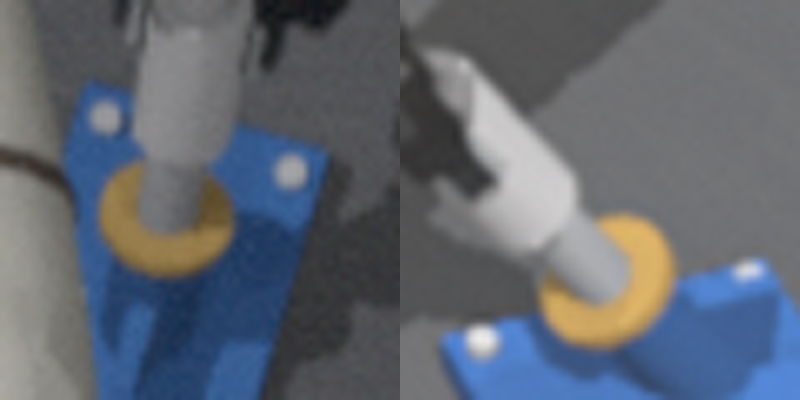

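The pictures show the sleeve's lower rim on the pin's nose and parallel to the pin, with most of the pin still exposed. The force is axial (14 N) with almost no lateral component, so this looks like a catch. I'll re-centre, back off and press once more in line to confirm.

Request:
move_arm(fingers=[40,40,40,40,40,40], travel=[[0,0.5,-4],[0,1.1,-8],[0,1.1,-12],[0,1.1,-12],[0,1.1,-12],[0,1.1,-12]], dr=[[0,0,0],[0,0,0],[0,0,0],[0,0,0],[0,0,0],[0,0,0]])

```text
clock: 8.2
position: [662.5, -3.1, 327.9]
ee_rot: [0.943, -0.141, -0.298, -0.045]
contact_force: [-0.2, -0.1, -3.7]
gripper_width: 43.0
grasp_force: 62.0
```

```bash
python3 st.py
```

```text
8.2 [662.47  -3.06 327.91] F tool [ 0.16 -0.37  0.76] Tq tool [0.   1.78 0.01] z [-0.55  0.17 -0.82] 42.985825425560236
axial TCP 292.8828459331129 perp in tool [ 3.4  -2.47]
```

Request:
move_arm(fingers=[40,40,40,40,40,40,40,40,40], travel=[[0,0,3],[0,0,6],[0,0,8],[0,0,10],[0,0,11],[0,0,12],[0,0,13],[0,0,13],[0,0,13]], dr=[[0,0,0],[0,0,0],[0,0,0],[0,0,0],[0,0,0],[0,0,0],[0,0,0],[0,0,0],[0,0,0]])

```text
clock: 9.1
position: [656.7, -2.2, 322.2]
ee_rot: [0.944, -0.141, -0.294, -0.044]
contact_force: [6.1, -4.0, 9.8]
gripper_width: 42.9
grasp_force: 63.4
```

```bash
python3 st.py
```

```text
9.1 [656.74  -2.22 322.18] F tool [ -1.61   1.61 -14.39] Tq tool [-0.65  1.3   0.05] z [-0.54  0.17 -0.82] 42.92900939411652
axial TCP 284.9117650590523 perp in tool [ 2.  -1.6]
```

The sleeve stops hard at the same depth (axial 284.9) every time, self-centres on the nose and shows almost no side force. It is undersize, so it goes to the red tray. I'll retract along the pin.

Request:
move_arm(fingers=[40,40,40,40,40,40], travel=[[0,0,-4],[0,0,-12],[0,0,-27],[0,0,-45],[0,0,-65],[0,0,-80]], dr=[[0,0,0],[0,0,0],[0,0,0],[0,0,0],[0,0,0],[0,0,0]])

```text
clock: 9.7
position: [699.9, -14.2, 383.3]
ee_rot: [0.943, -0.141, -0.298, -0.045]
contact_force: [1.0, -0.4, -3.0]
gripper_width: 43.1
grasp_force: 62.0
```

Run:
```python
from h import *
np.set_printoptions(precision=2,suppress=True)
s=arm.read_state();M=R.from_quat(s["ee_rot"]).as_matrix();print(s["position"],s["joints"])
t=cv2.imread("pics/top0.png");h=cv2.cvtColor(t,cv2.COLOR_BGR2HSV)
m=arm.camera_model("top");k=cv2.inRange(h,(0,150,90),(6,255,255))|cv2.inRange(h,(174,150,90),(180,255,255))
k[:150]=0;k[230:]=0;k[:,:130]=0;k[:,195:]=0
M0=cv2.minAreaRect(cv2.findNonZero(k));print(M0,at_z(m,M0[0],12))
tgt=np.array([636,222,330.]);print("tool delta",M.T@(tgt-s["position"]))
w=R.from_euler("z",-.297)*R.from_euler("x",np.pi);print("rotvec",(R.from_matrix(M).inv()*w).as_rotvec())
```

```text
[699.93 -14.23 383.25] [ 0.16  0.66  0.47 -0.27 -1.93  1.09]
((163.6615447998047, 188.70770263671875), (38.450767517089844, 37.954627990722656), 7.125016689300537) [633.92 226.66  12.  ]
tool delta [ -75.87 -207.15  118.58]
rotvec [-0.    0.61  0.  ]
```

Request:
move_arm(fingers=[40,40,40,40,40,40,40,40,40,40], travel=[[-4,-12,0],[-11,-35,10],[-20,-60,24],[-29,-85,42],[-38,-110,60],[-47,-135,75],[-57,-160,91],[-66,-185,105],[-73,-203,115],[-76.5,-210,119]], dr=[[0,0.03,0],[0,0.1,0],[0,0.17,0],[0,0.25,0],[0,0.32,0],[0,0.4,0],[0,0.48,0],[0,0.55,0],[0,0.59,0],[0,0.611,0]])

```text
clock: 10.7
position: [633.4, 227.2, 327.6]
ee_rot: [0.989, -0.146, -0.002, 0.001]
contact_force: [-0.4, -0.1, -3.7]
gripper_width: 43.3
grasp_force: 61.9
```

Request:
move_arm(fingers=[40,40,40], travel=[[0,0,0],[0,0,0],[0,0,0]], dr=[[0,0,0],[0,0,0],[0,0,0]])

```text
clock: 11.0
position: [635.9, 223.6, 329.8]
ee_rot: [0.989, -0.149, -0.0, -0.0]
contact_force: [0.1, -0.1, -3.6]
gripper_width: 43.0
grasp_force: 61.9
```

```bash
python3 st.py
python3 - <<'E'
from h import *
m=arm.camera_model("wrist");w=cv2.cvtColor(arm.get_image("wrist"),cv2.COLOR_RGB2BGR)
t=cv2.cvtColor(arm.get_image("scene"),cv2.COLOR_RGB2BGR)
cv2.imwrite("pics/c4.png",np.hstack([cv2.resize(w,(400,300)),cv2.resize(t[180:330,240:440],(400,300),interpolation=2)]))
E
```

```text
11.0 [635.94 223.55 329.75] F tool [ 0.02 -0.42  0.59] Tq tool [-0.05  0.04  0.02] z [-0.  0. -1.] 42.97711724459389
axial TCP 241.98664521076543 perp in tool [ -60.   -211.37]
```

View pics/c4.png

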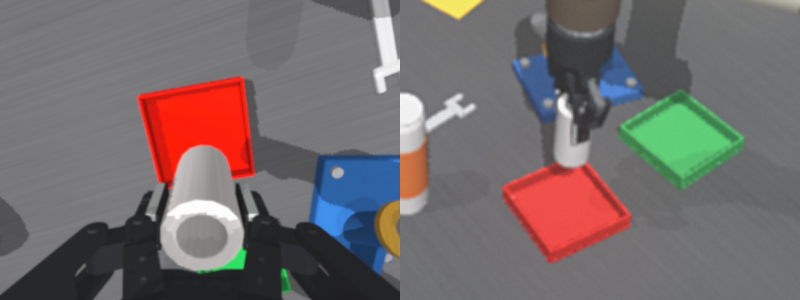

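The wrist view shows the red tray centred near (197,130) in the left panel, right under the held sleeve, which is upright. Lowering it now.

Request:
move_arm(fingers=[40,40,40,40,40,40,40,40], travel=[[0,0,15],[0,0,35],[0,0,55],[0,0,75],[0,0,88],[0,0,95],[0,0,98],[0,0,98]], dr=[[0,0,0],[0,0,0],[0,0,0],[0,0,0],[0,0,0],[0,0,0],[0,0,0],[0,0,0]])

```text
clock: 11.9
position: [635.9, 224.5, 232.0]
ee_rot: [0.989, -0.148, 0.0, -0.0]
contact_force: [0.4, -0.1, -3.4]
gripper_width: 43.1
grasp_force: 61.9
```

Request:
move_arm(fingers=[40,40,40], travel=[[0,0,1],[0,0,2],[0,0,2]], dr=[[0,0,0],[0,0,0],[0,0,0]])

```text
clock: 12.2
position: [635.6, 224.5, 230.1]
ee_rot: [0.989, -0.148, 0.0, -0.0]
contact_force: [-0.3, 0.2, -3.1]
gripper_width: 42.6
grasp_force: 61.9
```

Request:
move_arm(fingers=[40,40,40], travel=[[0,0,1],[0,0,2],[0,0,2]], dr=[[0,0,0],[0,0,0],[0,0,0]])

```text
clock: 12.5
position: [635.6, 224.6, 228.1]
ee_rot: [0.989, -0.148, 0.0, -0.0]
contact_force: [-0.5, -0.4, -1.7]
gripper_width: 43.1
grasp_force: 62.0
```

Request:
move_arm(fingers=[40,40,40], travel=[[0,0,0.5],[0,0,1],[0,0,1]], dr=[[0,0,0],[0,0,0],[0,0,0]])

```text
clock: 12.8
position: [635.7, 224.5, 228.0]
ee_rot: [0.989, -0.148, 0.001, -0.0]
contact_force: [-1.8, -1.0, 5.1]
gripper_width: 42.9
grasp_force: 62.4
```

The sleeve has touched down on the tray floor. I'll open the fingers and rise.

Request:
move_arm(fingers=[48,60,75,85,85,85,85,85,85,85], travel=[[0,0,0],[0,0,0],[0,0,0],[0,0,0],[0,0,0],[0,0,0],[0,0,-15],[0,0,-40],[0,0,-75],[0,0,-110]], dr=[[0,0,0],[0,0,0],[0,0,0],[0,0,0],[0,0,0],[0,0,0],[0,0,0],[0,0,0],[0,0,0],[0,0,0]])

```text
clock: 13.8
position: [635.5, 224.4, 338.8]
ee_rot: [0.989, -0.148, 0.0, 0.0]
contact_force: [0.8, 0.1, 0.0]
gripper_width: 84.8
grasp_force: 0.0
```

Request:
move_arm(fingers=[85,85,85], travel=[[0,0,-20],[0,0,-30],[0,0,-30]], dr=[[0,0,0],[0,0,0],[0,0,0]])

```text
clock: 14.1
position: [635.6, 224.5, 369.0]
ee_rot: [0.989, -0.148, 0.002, -0.001]
contact_force: [0.3, 0.1, 0.3]
gripper_width: 84.8
grasp_force: 0.0
```

Run:
```python
from h import *
w=cv2.cvtColor(arm.get_image("wrist"),cv2.COLOR_RGB2BGR)
t=cv2.cvtColor(arm.get_image("scene"),cv2.COLOR_RGB2BGR)
cv2.imwrite("pics/c5.png",np.hstack([cv2.resize(w,(400,300)),cv2.resize(t[100:310,160:440],(400,300),interpolation=2)]))
```

```text
(no output)
```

View pics/c5.png

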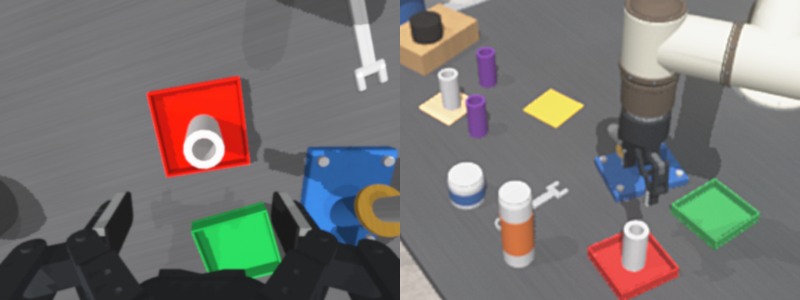

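The sleeve stands upright in the red tray (wrist panel (205,145), scene panel (635,247)). The robot is clear and everything else is where it was, so I'm handing in.

```bash
python3 -c "
from bench import arm
print(arm.job_done())"
```

```text
the job is handed in; nothing more can be done
None
```

The sleeve from the yellow pad caught on the pin's nose, stopping at the same depth each time under about 14 N in line with the pin, so I took it off, stood it upright in the red tray and handed the job in.

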